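Push the lamp board home in its dock

ROBOT

A 6-joint arm with a two-finger parallel gripper is mounted at the origin on the work surface. World frame = base frame: x ahead of the robot, y to its left, z up, the work surface at z = 0. Lengths are in m, angles in degrees, forces in N, time in s.
With the tool pointing down it reaches from about 0.325 to 0.75 m from the base axis. Payload 7.6 kg.
Tool frame: the origin (TCP) lies midway between the tips of the shut fingers; the grasp point (between the pads) lies 19 mm behind it; z points along the fingers, y is the line along which they close (so a half turn about z gives the same grasp; the last joint's range is limited). The gripper opens to 85 mm and grips with 20 to 120 N. Pads are 22 mm wide; open, the fingers measure 114 mm over their backs; the gripper's body (76 mm by 85 mm) begins 54 mm behind the grasp point. The pads swing forward as they close: fully open they stand 13 mm farther back than shut.
Start: joints at [-67.282, 2.991, 80.254, -0, 96.75, -4.028], TCP at [0.236, -0.469, 0.231] pointing down, gripper open.
Joint ranges: [-166.34, 166.34], [-52.06, 124.39], [6.96, 135.62], [-60.46, 240.46], [14.63, 156.25], [-167.68, 167.68]. Speed limits (degrees/s): [147.25, 147.25, 172.46, 180, 180, 180].

INTERFACE

Orientations are given as [roll, pitch, yaw] about the fixed x, y, z axes, in that order (R = Rz(yaw) Ry(pitch) Rx(roll)).
In Python, from bench import readout, vision, workorder gives the robot as it stands. The module is installed in compiled form; this text tells all that it offers.
- The arm moves only by the shell command python3 -m inch 'ROWS'. ROWS is JSON, a list of rows, each a list of 7 numbers: the turn, a rotation vector about the tool's x, y, z in units of 1.5 rad (1.0 is 1.5 rad), then the shift along the tool's x, y, z in units of 0.08 m (1.0 is 0.08 m), then the opening, from -1 (shut) to 1 (fully open). A call has 1 to 8 rows; each row is the pose to reach, as a shift and turn from the pose commanded when the call began, along the tool's axes at that moment; what a row does not reach only later rows make up. A row lasts 1/10 s, in which the tool goes at most 50 mm and 8.59 degrees, less where a joint would pass 70% of its speed; a pose out of reach is approached as far as the arm can. A call with a number of a shift or a turn outside -1 to 1 is refused whole. A call with a gripper value outside its range is refused whole. The fingers move at their own pace and stop on an object; the grip force is fixed at half the most. Time passes only in rows, so rows that repeat a pose let the fingers close. It gives the time, the measured TCP pose, the force, the opening and the grip force at its end, in the units of the state.
- readout.get_state(): the state, without advancing time (a new reading comes with each control period).
- vision.grab_frame(name): name is "scene" or "top" or "wrist"; returns a dict with "pixels" (480x640x3 uint8, red, green, blue), "fx", "fy", "cx", "cy" (pixels), "origin" and "attitude" of the camera in the world. Camera axes: x right, y up, looking along -z (the intrinsics and any distortion apply to the point x, -y, -z); pixel columns grow to the right and rows downward; lengths in m; the calibration is good to about 2 mm. A picture is of the moment at which its call begins. There is no depth.
- workorder.finish_job(): hands the job in; it is judged then, once.
The state is a dict: "time": time; "q": joint angles; "joint_velocities": joint speeds; "joint_efforts": joint torques, N m; "position": TCP position; "eef_rot": TCP orientation; "wrist_force": force on the tool from outside, world axes, zero at the start; "torque": the same for the moment, N m; "opening": finger opening in m; "gripper_force": force on a finger pad.
Only numpy, scipy, OpenCV 4.12 (cv2) and the standard library are available. Lean on these libraries where they do the work, as an engineer would, in place of code of your own. Each camera call takes 0.05 s, during which the arm holds its last target. There are 200 camera calls.

TASK

Dock the lamp board: push it along the bench until its long side lies flat against the aluminium rail and its short end is fully up against the red contact stop (not the black one). It must stay flat on the bench: nothing is to be grasped or lifted; push only on its grey base, keep off the lamp and terminals on top of it, and leave the beaker, the bottle and the rubber stopper where they stand.

Things in the scene. Friction and masses are not known exactly. Their poses are not given: they have to be found in the camera images.
- lamp_board: Lamp board, loose: a grey plastic slab 95 mm along its x, 110 mm along its y, 25 mm thick, about 0.35 kg, carrying a small lamp between two blue terminals (50 mm high in all). Origin: centre of the underside; z up. A long (110 mm) side faces the rail, turned by up to 25 degrees; either long side may go against the rail. It slides on the bench with ordinary friction.
- lamp_top: The lamp and the two blue terminals fixed on top of the lamp board along its y axis (62 by 14 mm area in the middle of the board, from 25 to 50 mm above the bench), not to be touched by the fingers. Same origin and axes as the lamp board.
- dock: The dock's rail, fixed to the bench: an aluminium bar 400 mm long, 20 mm thick, 30 mm high, beyond the lamp board. Origin: at bench level, mid-length, on the face that looks towards the lamp board and the robot; y runs along the rail, x through the rail away from the lamp board. A stop stands at each end, with 360 mm free between them.
- red_stop: Red contact stop, fixed: a red block with brass buttons, 70 mm along x, 20 mm along y, 30 mm high, axes parallel to the rail's, at the left or the right end of the rail. Origin: centre of its underside, 190 mm along y from the rail's middle; its inner face is 10 mm from its origin along y, and its far end touches the rail.
- black_stop: The black stop, fixed, same shape as the red one, at the other end of the rail: not the goal.
- beaker: Empty glass beaker, loose, 72 mm across, 95 mm high; a bystander at the left or right of the work. Origin: centre of the underside.
- bottle: White bottle with a red cap, loose, 72 mm across, about 170 mm high; a bystander at the other side. Origin: centre of the underside.
- stopper: Terracotta-coloured conical rubber stopper, loose, 36 mm across, 30 mm high; a bystander on the bench behind the rail. Origin: centre of the underside.
Mind the look-alikes: they are no part of the job. Leave any yellow look-alike of the lamp_board alone. What is meant by the red_stop is not white, and is the smaller of those in its own colour.

How it is judged:
By the outcome, as a careful person would: the job done as asked, in the order asked, and still so for the second after the job is handed in, with the robot touching nothing.
It also fails if it takes over 45 s, if anything falls off the work surface, if the arm or the gripper's body presses on something with over 40 N, if the wrist force passes 120 N, or if a joint passes its speed limit or range.

## Working session

There is one attempt and no reset: what is moved stays moved. The work goes in short steps, Python scripts to look and compute and a shell command to move; the robot and the scene stay as the last step left them, time stands still between calls to the robot, and variables do not carry over. Pictures are saved under pics/ and viewed, at most 13 in all, crops included, and the job is handed in when it is done.

```bash
mkdir -p pics
cat > h.py <<'E'
import numpy as np, cv2
from bench import readout, vision, workorder
from scipy.spatial.transform import Rotation as R
def grab(n,save=None):
    f=vision.grab_frame(n)
    if save: cv2.imwrite('pics/'+save,cv2.cvtColor(f['pixels'],cv2.COLOR_RGB2BGR))
    return f
def rot(a):
    a=np.array(a,float)
    return a if a.shape==(3,3) else R.from_euler('xyz',a,degrees=True).as_matrix()
def ray(f,uv,z):
    uv=np.atleast_2d(np.array(uv,float))
    d=np.c_[(uv[:,0]-f['cx'])/f['fx'],-(uv[:,1]-f['cy'])/f['fy'],-np.ones(len(uv))]@rot(f['attitude']).T
    o=np.array(f['origin']); return o+d*((z-o[2])/d[:,2])[:,None]
E
python3 - <<'E'
from h import *
for n in('top','scene'):
    f=grab(n,n+'1.png'); print({k:v for k,v in f.items() if k!='pixels'})
print(readout.get_state())
E
```

```text
{'fx': 493.5942315606188, 'fy': 493.5942315606188, 'cx': 316.0963544270374, 'cy': 242.427183703875, 'origin': array([ 0.46646178, -0.00763218,  0.97674865]), 'attitude': array([  9.15626834,   1.11121186, -90.97200669])}
{'fx': 470.9723832618193, 'fy': 470.9723832618193, 'cx': 319.401020591188, 'cy': 235.17401542908087, 'origin': array([ 1.06498802, -0.03999163,  0.79203324]), 'attitude': array([31.74816437,  0.28508217, 82.96279707])}
{'time': 0.1, 'q': array([-6.72824169e+01,  3.02224770e+00,  8.03065116e+01,  1.44230106e-04,
        9.67500830e+01, -4.02644439e+00]), 'joint_velocities': array([ 0.05038467, -0.0122096 , -0.13631672,  0.02374912,  0.02127332,
       -0.01188339]), 'joint_efforts': array([ 2.79203749e-03, -3.82581174e+01, -3.60986567e+01,  1.22370295e-05,
        4.78198621e-03, -6.18811669e-05]), 'position': array([ 0.23618211, -0.46857431,  0.23057518]), 'eef_rot': array([-1.79921362e+02, -5.67895769e-03,  2.67440405e+01]), 'wrist_force': array([ 0.58523836, -0.59440742, -0.15062372]), 'torque': array([-0.0153568 ,  0.05618532,  0.00584554]), 'gripper_force': 0.0, 'opening': 0.08539638077285083}
```

View pics/top1.png

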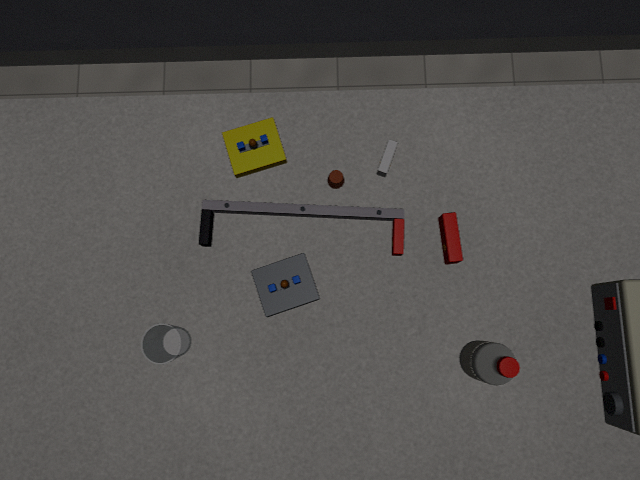

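View pics/scene1.png

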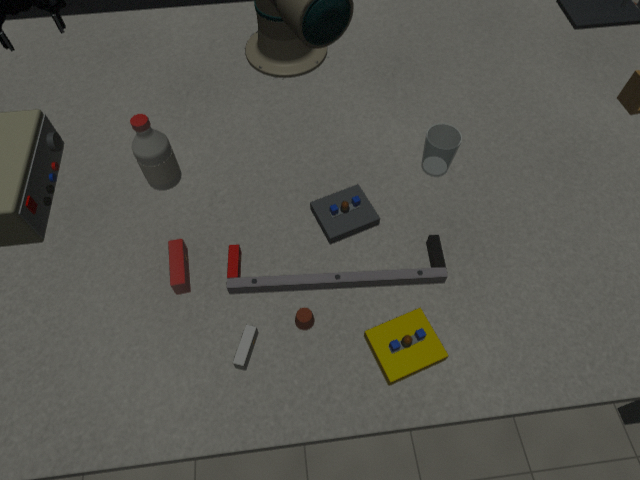

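Top view: grey board at (285,285); yellow look-alike at (254,148); rail from (203,204) to (403,214); black stop at (206,228). Red candidates are the small block touching the rail end (398,236) and a larger one standing apart (451,238). There is also a white bar at (388,158). The one at (398,236) is the smaller red and touches the rail, so it fits. I'll confirm in a crop and measure.

Run:
```python
from h import *
f=grab('top'); im=f['pixels']
c=im[180:340,190:480]; cv2.imwrite('pics/crop.png',cv2.resize(c[:,:,::-1],None,fx=2.75,fy=2.75,interpolation=cv2.INTER_CUBIC))
hsv=cv2.cvtColor(im,cv2.COLOR_RGB2HSV)
for p in[(285,270),(270,305),(300,300),(240,300),(340,280),(260,207),(350,212),(398,236),(206,228)]: print(p,im[p[1],p[0]],hsv[p[1],p[0]])
red=((hsv[...,0]<8)|(hsv[...,0]>172))&(hsv[...,1]>150)&(hsv[...,2]>60)
for name,m,z in(('red',red,.03),):
    cs,_=cv2.findContours(m.astype(np.uint8),0,2)
    for k in cs:
        if cv2.contourArea(k)>100:
            b=cv2.boxPoints(cv2.minAreaRect(k)); print(name,b.round(1).tolist(),ray(f,b,z)[:,:2].round(4).tolist())
```

```text
(285, 270) [72 74 75] [100  10  75]
(270, 305) [75 75 77] [120   7  77]
(300, 300) [77 77 81] [120  13  81]
(240, 300) [94 91 88] [15 16 94]
(340, 280) [99 96 94] [12 13 99]
(260, 207) [84 80 84] [150  12  84]
(350, 212) [83 81 85] [135  12  85]
(398, 236) [113  33  32] [  0 183 113]
(206, 228) [20 20 17] [30 38 20]
red [[499.0, 357.0], [518.0, 357.0], [518.0, 377.0], [499.0, 377.0]] [[0.3967, -0.3284], [0.3962, -0.3635], [0.3601, -0.3605], [0.3607, -0.3257]]
red [[393.0, 219.0], [403.0, 219.0], [403.0, 253.0], [393.0, 253.0]] [[0.6627, -0.1428], [0.6623, -0.1622], [0.5953, -0.1592], [0.5957, -0.14]]
red [[441.6000061035156, 213.5], [455.1000061035156, 211.5], [462.29998779296875, 259.8999938964844], [448.70001220703125, 261.8999938964844]] [[0.6716, -0.2377], [0.6751, -0.2643], [0.5797, -0.2721], [0.5763, -0.246]]
```

View pics/crop.png

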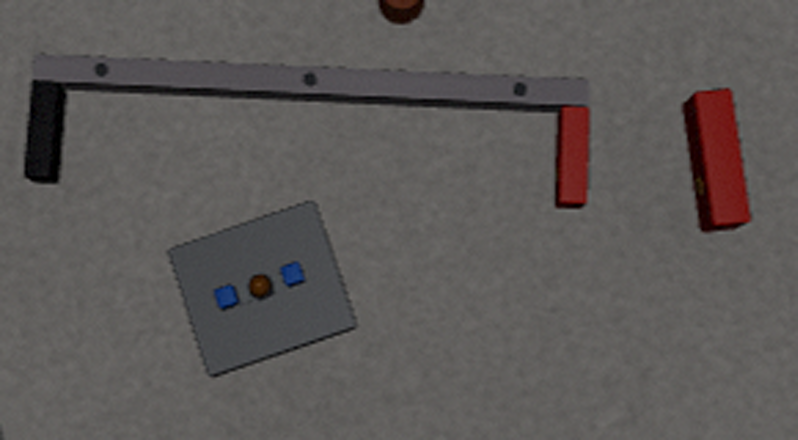

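The crop confirms it: the small red stop (crop 573,157) butts against the rail end and measures about 20×70 mm. The larger red block (715,160) stands apart. Next: board and rail geometry.

```bash
cat >> h.py <<'E'
def board(f):
    im=cv2.medianBlur(f['pixels'],3).astype(float); im=cv2.GaussianBlur(im,(0,0),.8)
    m=((im[...,2]-im[...,0])>-1.5)&(im.max(2)>52)
    m=m.astype(np.uint8); 
    cs,_=cv2.findContours(cv2.morphologyEx(m,cv2.MORPH_OPEN,np.ones((3,3))),0,2)
    out=[]
    for k in cs:
        a=cv2.contourArea(k)
        if 1200<a<6000 and 150<k[:,0,0].mean()<450 and 180<k[:,0,1].mean()<340:
            out.append((a,cv2.boxPoints(cv2.minAreaRect(cv2.convexHull(k)))))
    return out
E
python3 - <<'E'
from h import *
f=grab('top')
for a,b in board(f):
    z=.025 if abs(np.linalg.norm(b[0]-b[1])/np.linalg.norm(b[1]-b[2])-1)<.6 else .03
    p=ray(f,b,z)[:,:2]; e=np.roll(p,-1,0)-p
    print(a,b.round(1).tolist(),p.round(4).tolist(),p.mean(0).round(4),np.linalg.norm(e,axis=1).round(4),np.degrees(np.arctan2(e[:,1],e[:,0])).round(1))
c=np.array([(33,82),(588,105),(169,249),(314,201),(356,325),(212,376),(557,205),(559,107)])/2.75+[190,180]
p=ray(f,c,.03)[:,:2]; q=ray(f,c,.025)[:,:2]; print('rail',p[:2].round(4),'board',q[2:6].round(4),q[2:6].mean(0),'redinner',p[6:].round(4))
g=f['pixels'].astype(int)
for x in(230,300,370): print(x,g[198:226,x].sum(1)//3)
s=grab('wrist'); print(s['origin'],s['attitude'])
E
```

```text
2814.5 [[248.5, 270.29998779296875], [304.29998779296875, 251.0], [321.0, 299.20001220703125], [265.20001220703125, 318.5]] [[0.568, 0.1403], [0.6037, 0.0315], [0.5097, 0.0008], [0.475, 0.1079]] [0.5391 0.0701] [0.1145 0.0989 0.1126 0.0985] [ -71.8 -161.9  108.    19.2]
1773.5 [[201.6999969482422, 208.89999389648438], [202.1999969482422, 198.89999389648438], [404.3999938964844, 208.10000610351562], [403.8999938964844, 218.10000610351562]] [[0.6908, 0.2327], [0.7113, 0.2322], [0.6841, -0.1659], [0.664, -0.1641]] [0.6875 0.0338] [0.0204 0.399  0.0202 0.3977] [ -1.4 -93.9 174.9  86.1]
rail [[ 0.6891  0.2322]
 [ 0.6639 -0.1639]] board [[0.5674 0.1346]
 [0.5996 0.0318]
 [0.5117 0.0036]
 [0.4783 0.1043]] [0.53927064 0.06857786] redinner [[ 0.5927 -0.139 ]
 [ 0.6628 -0.1433]]
230 [102  98  99  74  77  82  82  85  85  81  79  85  60  23  23  60 100  99
  95  92  91  99 100  98  95  95  98  96]
300 [ 98 100  96  92  93  96  76  79  83  58  58  51  72  85  85  83  18  24
  40  99  91  94  96  96  97  99 101  98]
370 [101 101 102  98  92  94  93  97  98  78  81  83  83  82  80  81  80  83
  83  17  23  34  94  97  97  96  97  94]
[ 0.31204145 -0.43115574  0.37310434] [-1.88682327e+01  4.52433336e-02 -6.32664468e+01]
```

```bash
python3 -m inch '[[0,0,0,1,-0.91,0,0.4],[0,0,0,1,-0.91,0,0.4],[0,0,0,1,-0.91,0,0.4]]' &&
python3 -m inch '[[0,0,0,1,-0.91,0,0.4],[0,0,0,1,-0.91,0,0.4],[0,0,0,1,-0.91,0,0.4]]' &&
python3 -m inch '[[0,0,0,1,-0.91,0,0.4],[0,0,0,1,-0.91,0,0.4],[0,0,0,1,-0.91,0,0.4]]' &&
python3 -m inch '[[0,0,0,1,-0.91,0,0.4],[0,0,0,1,-0.91,0,0.4],[0,0,0,1,-0.91,0,0.4]]' &&
python3 -m inch '[[0,0,0,1,-0.91,0,0.4],[0,0,0,1,-0.91,0,0.4],[0,0,0,1,-0.91,0,0.4]]' &&
python3 -m inch '[[0,0,0.354,0,0,0,0.4],[0,0,0.354,0,0,0,0.4],[0,0,0.354,0,0,0,0.4],[0,0,0.354,0,0,0,0.4],[0,0,0.354,0,0,0,0.4],[0,0,0.354,0,0,0,0.4]]'
```

```text
time: 0.55
position: [0.2762, -0.3647, 0.2314]
eef_rot: [-180.0, -0.1, 26.9]
wrist_force: [0.2, 0.1, 0.7]
opening: 0.0597
gripper_force: 0.0
time: 0.85
position: [0.3148, -0.264, 0.2316]
eef_rot: [180.0, -0.1, 27.0]
wrist_force: [0.1, -0.4, 0.6]
opening: 0.0594
gripper_force: 0.0
time: 1.15
position: [0.3534, -0.1631, 0.2316]
eef_rot: [180.0, -0.1, 27.0]
wrist_force: [-0.4, -0.2, 0.1]
opening: 0.0592
gripper_force: 0.0
time: 1.45
position: [0.3921, -0.0621, 0.2313]
eef_rot: [-180.0, -0.0, 27.0]
wrist_force: [0.1, 0.2, -0.0]
opening: 0.0597
gripper_force: 0.0
time: 1.75
position: [0.4308, 0.0385, 0.231]
eef_rot: [-180.0, 0.0, 26.9]
wrist_force: [0.5, 0.3, -0.2]
opening: 0.0597
gripper_force: 0.0
time: 2.35
position: [0.4298, 0.035, 0.2312]
eef_rot: [180.0, 0.0, -3.6]
wrist_force: [0.0, -0.5, 0.9]
opening: 0.0599
gripper_force: 0.0
```

```bash
python3 -m inch '[[0,0,0,0.08,-0.5,0.5,0.4],[0,0,0,0.08,-0.5,1,0.4],[0,0,0,0.08,-0.5,1,0.4]]' &&
python3 -m inch '[[0,0,0,0,0,0.5,0.4],[0,0,0,0,0,1,0.4],[0,0,0,0,0,1,0.4]]' &&
python3 -m inch '[[0,0,0,0,0,0.3,0.4],[0,0,0,0,0,0.6,0.4],[0,0,0,0,0,0.75,0.4],[0,0,0,0,0,0.75,0.4]]'
python3 -c "
from h import *
grab('scene','s2.png')"
```

```text
time: 2.65
position: [0.4355, 0.0755, 0.1456]
eef_rot: [179.9, 0.6, -3.5]
wrist_force: [-0.3, 0.2, 0.3]
opening: 0.0598
gripper_force: 0.0
time: 2.95
position: [0.4362, 0.0747, 0.0684]
eef_rot: [179.9, 0.4, -3.7]
wrist_force: [-0.1, 0.5, 0.2]
opening: 0.0596
gripper_force: 0.0
time: 3.35
position: [0.439, 0.0754, 0.012]
eef_rot: [180.0, 0.0, -3.7]
wrist_force: [1.4, 0.3, -0.5]
opening: 0.0597
gripper_force: 0.0
```

View pics/s2.png

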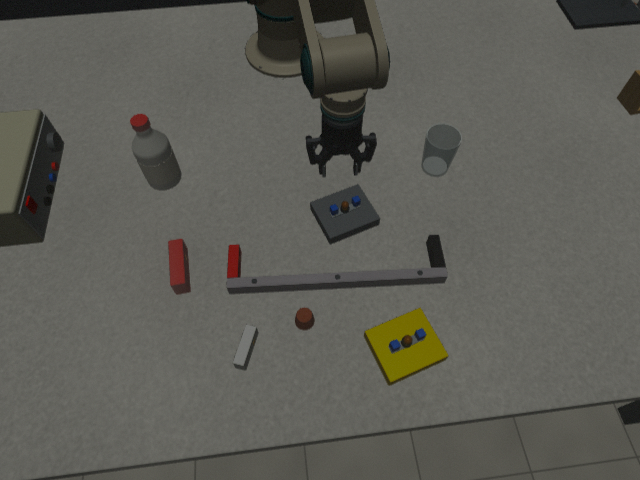

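The scene view shows the two tips at (323,168) and (355,172), just behind the board and clear of it. I'll lower them slightly and push towards the rail.

```bash
python3 -m inch '[[0,0,0,0,0,0.1,0.4],[0,0,0,0,0,0.1,0.4]]' &&
python3 -m inch '[[0,0,0,0.08,0,0,0.4],[0,0,0,0.16,0,0,0.4],[0,0,0,0.24,0,0,0.4],[0,0,0,0.32,0,0,0.4],[0,0,0,0.4,0,0,0.4],[0,0,0,0.48,0,0,0.4],[0,0,0,0.56,0,0,0.4],[0,0,0,0.64,0,0,0.4]]' &&
python3 -m inch '[[0,0,0,0.08,0,0,0.4],[0,0,0,0.16,0,0,0.4],[0,0,0,0.24,0,0,0.4],[0,0,0,0.32,0,0,0.4],[0,0,0,0.4,0,0,0.4],[0,0,0,0.46,0,0,0.4],[0,0,0,0.46,0,0,0.4]]'
python3 - <<'E'
from h import *
f=grab('top','t3.png')
cv2.imwrite('pics/t3c.png',cv2.resize(f['pixels'][180:340,190:480,::-1],None,fx=2.75,fy=2.75,interpolation=cv2.INTER_CUBIC))
E
```

```text
time: 3.6
position: [0.4389, 0.0757, 0.0036]
eef_rot: [180.0, -0.0, -3.7]
wrist_force: [-0.8, -0.1, -0.6]
opening: 0.0599
gripper_force: 0.0
time: 4.4
position: [0.4896, 0.073, 0.0033]
eef_rot: [-180.0, 0.1, -3.6]
wrist_force: [-5.0, 2.0, 3.2]
opening: 0.06
gripper_force: 2.5
time: 5.1
position: [0.5272, 0.0697, 0.0032]
eef_rot: [180.0, -0.0, -3.7]
wrist_force: [0.1, 0.7, 0.8]
opening: 0.0596
gripper_force: 0.0
```

View pics/t3c.png

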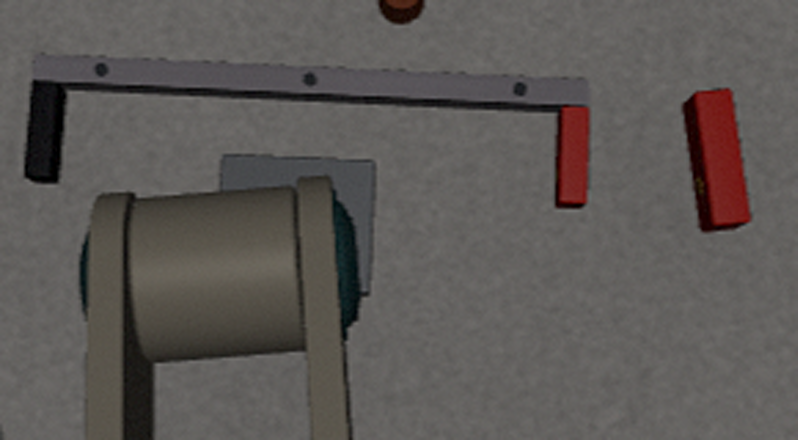

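The crop shows the board square to the rail, far edge (220,155)–(375,160), about 44 mm short of the rail. I'll push 36 mm further, back off, lift and turn.

```bash
python3 -m inch '[[0,0,0,0.08,0,0,0.4],[0,0,0,0.16,0,0,0.4],[0,0,0,0.24,0,0,0.4],[0,0,0,0.32,0,0,0.4],[0,0,0,0.4,0,0,0.4],[0,0,0,0.45,0,0,0.4],[0,0,0,0.45,0,0,0.4]]' &&
python3 -m inch '[[0,0,0,-0.25,0,0,0.4],[0,0,0,-0.25,0,0,0.4],[0,0,0,-0.25,0,-0.6,0.4],[0,0,0,-0.25,0,-1,0.4],[0,0,0,-0.25,0,-1,0.4]]' &&
python3 -m inch '[[0,0,0,0,-0.45,0,0.4],[0,0,0,0,-0.9,0,0.4],[0,0,0,0.5,-0.9,0,0.4],[0,0,0,0.98,-0.9,0,0.4],[0,0,0,0.98,-0.9,0,0.4]]' &&
python3 -m inch '[[0,0,-0.5236,0,0,0,0.4],[0,0,-0.5236,0,0,0,0.4],[0,0,-0.5236,0,0,0,0.4],[0,0,-0.5236,0,0,0,0.4],[0,0,-0.5236,0,0,0,0.4],[0,0,-0.5236,0,0,0,0.4]]' &&
python3 -m inch '[[0,0,-0.5236,0,0,0,0.4],[0,0,-0.5236,0,0,0,0.4],[0,0,-0.5236,0,0,0,0.4],[0,0,-0.5236,0,0,0,0.4],[0,0,-0.5236,0,0,0,0.4],[0,0,-0.5236,0,0,0,0.4],[0,0,-0.5236,0,0,0,0.4]]'
python3 - <<'E'
from h import *
f=grab('scene')
cv2.imwrite('pics/s4.png',cv2.resize(f['pixels'][90:330,180:480,::-1],None,fx=2.5,fy=2.5,interpolation=cv2.INTER_CUBIC))
E
```

```text
time: 5.85
position: [0.5634, 0.0676, 0.0034]
eef_rot: [180.0, -0.1, -3.7]
wrist_force: [1.0, -0.1, 0.1]
opening: 0.06
gripper_force: 0.0
time: 6.35
position: [0.5464, 0.0692, 0.0897]
eef_rot: [-179.9, -0.7, -3.7]
wrist_force: [-0.4, -0.1, -0.4]
opening: 0.0595
gripper_force: 0.0
time: 6.85
position: [0.628, 0.1354, 0.0807]
eef_rot: [180.0, 0.0, -3.7]
wrist_force: [0.6, 0.6, -0.0]
opening: 0.0595
gripper_force: 0.0
time: 7.45
position: [0.6251, 0.1358, 0.083]
eef_rot: [180.0, -0.0, 41.6]
wrist_force: [-0.8, 0.4, 0.4]
opening: 0.0595
gripper_force: 0.0
time: 8.15
position: [0.6251, 0.1358, 0.083]
eef_rot: [180.0, 0.0, 86.3]
wrist_force: [-1.0, 0.6, 0.4]
opening: 0.0596
gripper_force: 0.0
```

View pics/s4.png

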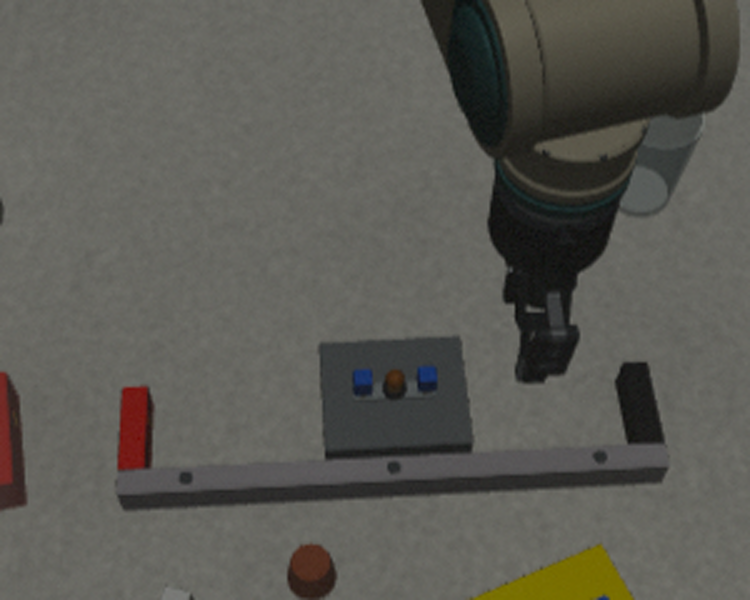

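The crop shows the board parallel to the rail with a small gap and clear of the lamp; the tool is at its left end (545,370), between the board and the black stop. I'll lower the tool and push towards the red stop.

```bash
python3 -m inch '[[0,0,0,0,0,0.4,0.4],[0,0,0,0,0,0.8,0.4],[0,0,0,0,0,0.99,0.4],[0,0,0,0,0,0.99,0.4]]' &&
python3 -m inch '[[0,0,0,-0.1,0,0,0.4],[0,0,0,-0.2,0,0,0.4],[0,0,0,-0.3,0,0,0.4],[0,0,0,-0.4,0,0,0.4],[0,0,0,-0.5,0,0,0.4],[0,0,0,-0.6,0,0,0.4],[0,0,0,-0.7,0,0,0.4],[0,0,0,-0.8,0,0,0.4]]' &&
python3 -m inch '[[0,0,0,-0.1,0,0,0.4],[0,0,0,-0.2,0,0,0.4],[0,0,0,-0.3,0,0,0.4],[0,0,0,-0.4,0,0,0.4],[0,0,0,-0.5,0,0,0.4],[0,0,0,-0.6,0,0,0.4],[0,0,0,-0.7,0,0,0.4],[0,0,0,-0.8,0,0,0.4]]' &&
python3 -m inch '[[0,0,0,-0.06,0,0,0.4],[0,0,0,-0.12,0,0,0.4],[0,0,0,-0.17,0,0,0.4],[0,0,0,-0.17,0,0,0.4]]'
python3 - <<'E'
from h import *
f=grab('scene')
cv2.imwrite('pics/s5.png',cv2.resize(f['pixels'][90:330,180:480,::-1],None,fx=2.5,fy=2.5,interpolation=cv2.INTER_CUBIC))
E
```

```text
time: 8.6
position: [0.6235, 0.1356, 0.0012]
eef_rot: [-179.7, 0.1, 86.3]
wrist_force: [-0.6, 0.7, -0.1]
opening: 0.0594
gripper_force: 0.0
time: 9.4
position: [0.6222, 0.0725, 0.0059]
eef_rot: [179.8, -0.1, 86.3]
wrist_force: [0.6, 5.3, 2.7]
opening: 0.0597
gripper_force: 3.0
time: 10.2
position: [0.618, 0.0086, 0.0059]
eef_rot: [179.8, -0.1, 86.3]
wrist_force: [0.3, 6.9, 4.5]
opening: 0.0596
gripper_force: 3.1
time: 10.6
position: [0.6171, -0.0056, 0.0057]
eef_rot: [179.8, -0.1, 86.3]
wrist_force: [1.8, 3.6, 3.5]
opening: 0.0602
gripper_force: 1.7
```

View pics/s5.png

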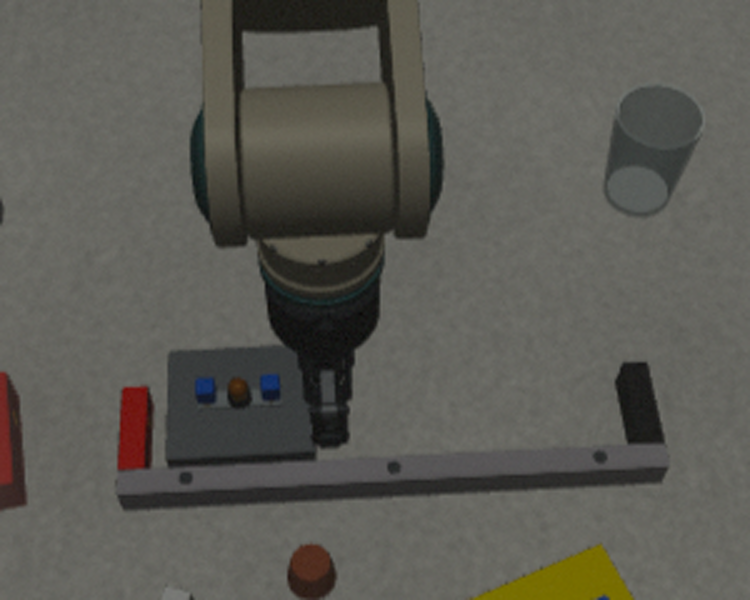

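The board is parallel to the rail, with its right end (168,400) about 12 mm short of the red stop. I'll close in using small steps and watch the force.

```bash
python3 -m inch '[[0,0,0,-0.05,0,0,0.4],[0,0,0,-0.1,0,0,0.4],[0,0,0,-0.12,0,0,0.4],[0,0,0,-0.12,0,0,0.4]]' | sed -n '2p;4p' &&
python3 -m inch '[[0,0,0,-0.02,0,0,0.4],[0,0,0,-0.02,0,0,0.4]]' | sed -n '2p;4p'&&
python3 -m inch '[[0,0,0,-0.02,0,0,0.4],[0,0,0,-0.02,0,0,0.4]]' | sed -n '2p;4p'&&
python3 -m inch '[[0,0,0,-0.02,0,0,0.4],[0,0,0,-0.02,0,0,0.4]]' | sed -n '2p;4p'
```

```text
position: [0.6162, -0.0146, 0.0051]
wrist_force: [1.3, 4.6, 3.8]
position: [0.6161, -0.0161, 0.0051]
wrist_force: [0.4, 5.2, 4.5]
position: [0.616, -0.0176, 0.0051]
wrist_force: [0.7, 5.4, 4.6]
position: [0.6159, -0.0192, 0.0051]
wrist_force: [0.6, 5.5, 4.5]
```

```bash
python3 -m inch '[[0,0,0,-0.02,0,0,0.4],[0,0,0,-0.02,0,0,0.4]]' | sed -n '2p;4p'&&
python3 -m inch '[[0,0,0,-0.02,0,0,0.4],[0,0,0,-0.02,0,0,0.4]]' | sed -n '2p;4p'&&
python3 -m inch '[[0,0,0,-0.02,0,0,0.4],[0,0,0,-0.02,0,0,0.4]]' | sed -n '2p;4p'
```

```text
position: [0.6159, -0.0194, 0.0052]
wrist_force: [0.6, 11.1, 4.8]
position: [0.6159, -0.0194, 0.0052]
wrist_force: [2.7, 17.1, 5.6]
position: [0.6158, -0.0194, 0.0052]
wrist_force: [2.5, 23.1, 5.1]
```

Contact with the red stop: the force rose at y = -0.0194 without further motion. Next I'll go round to the near side and press the board against the rail.

```bash
python3 -m inch '[[0,0,0,0.25,0,0,0.4],[0,0,0,0.25,0,0,0.4],[0,0,0,0.25,0,-0.6,0.4],[0,0,0,0.25,0,-1,0.4],[0,0,0,0.25,0,-1,0.4]]' |sed -n 2,3p&&
python3 -m inch '[[0,0,0,0,-0.5,0,0.4],[0,0,0,0,-1,0,0.4],[0,0,0,-0.5,-1,0,0.4],[0,0,0,-1,-1,0,0.4],[0,0,0,-1,-1,0,0.4]]' |sed -n 2,3p&&
python3 -m inch '[[0,0,0.5236,0,0,0,0.4],[0,0,0.5236,0,0,0,0.4],[0,0,0.5236,0,0,0,0.4],[0,0,0.5236,0,0,0,0.4],[0,0,0.5236,0,0,0,0.4],[0,0,0.5236,0,0,0,0.4]]' |sed -n 2,3p&&
python3 -m inch '[[0,0,0.5236,0,0,0,0.4],[0,0,0.5236,0,0,0,0.4],[0,0,0.5236,0,0,0,0.4],[0,0,0.5236,0,0,0,0.4],[0,0,0.5236,0,0,0,0.4],[0,0,0.5236,0,0,0,0.4],[0,0,0.5236,0,0,0,0.4]]' |sed -n 2,3p
python3 - <<'E'
from h import *
f=grab('scene')
cv2.imwrite('pics/s6.png',cv2.resize(f['pixels'][90:330,180:480,::-1],None,fx=2.5,fy=2.5,interpolation=cv2.INTER_CUBIC))
E
```

```text
position: [0.619, -0.006, 0.0901]
eef_rot: [179.4, 0.1, 86.3]
position: [0.53, -0.0839, 0.0833]
eef_rot: [-179.9, 0.1, 86.0]
position: [0.5306, -0.0797, 0.0831]
eef_rot: [-179.9, 0.1, 41.0]
position: [0.5307, -0.0796, 0.0832]
eef_rot: [180.0, 0.1, -3.7]
```

View pics/s6.png

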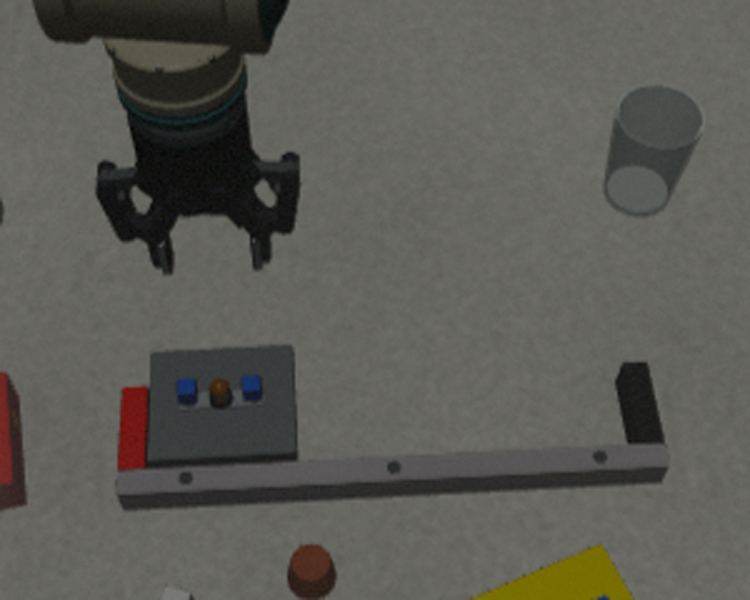

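The board touches the red stop (150,410) with a small gap to the rail. The fingers hover behind its near side at (165,270) and (260,268). I'll lower and press.

```bash
python3 -m inch '[[0,0,0,0,0,0.4,0.4],[0,0,0,0,0,0.8,0.4],[0,0,0,0,0,0.98,0.4],[0,0,0,0,0,0.98,0.4]]' | sed -n '2p;4p'&&
python3 -m inch '[[0,0,0,0.07,0,0,0.4],[0,0,0,0.14,0,0,0.4],[0,0,0,0.21,0,0,0.4],[0,0,0,0.28,0,0,0.4],[0,0,0,0.32,0,0,0.4],[0,0,0,0.32,0,0,0.4]]' | sed -n '2p;4p'&&
python3 -m inch '[[0,0,0,0.03,0.01,0,0.4],[0,0,0,0.03,0.01,0,0.4]]' | sed -n '2p;4p'&&
python3 -m inch '[[0,0,0,0.03,0.01,0,0.4],[0,0,0,0.03,0.01,0,0.4]]' | sed -n '2p;4p'&&
python3 -m inch '[[0,0,0,0.02,0.01,0,0.4],[0,0,0,0.02,0.01,0,0.4]]' | sed -n '2p;4p'
```

```text
position: [0.5295, -0.0791, 0.0033]
wrist_force: [1.0, 0.1, -0.1]
position: [0.5572, -0.081, 0.0061]
wrist_force: [-1.2, -0.4, 2.0]
position: [0.5583, -0.0814, 0.0058]
wrist_force: [-8.1, 3.6, 5.9]
position: [0.5601, -0.0817, 0.0056]
wrist_force: [-10.6, 5.4, 7.8]
position: [0.5612, -0.0821, 0.0054]
wrist_force: [-12.9, 6.7, 7.7]
```

```bash
python3 -m inch '[[0,0,0,0.03,0,0,0.4],[0,0,0,0.03,0,0,0.4]]' | sed -n '2p;4p'&&
python3 -m inch '[[0,0,0,0.02,0,0,0.4],[0,0,0,0.02,0,0,0.4]]' | sed -n '2p;4p'&&
python3 -m inch '[[0,0,0,0.02,0,0,0.4],[0,0,0,0.02,0,0,0.4]]' | sed -n '2p;4p'
```

```text
position: [0.5621, -0.0822, 0.0053]
wrist_force: [-21.5, 7.4, 15.3]
position: [0.5622, -0.0822, 0.0054]
wrist_force: [-29.9, 8.4, 20.6]
position: [0.5622, -0.0822, 0.0053]
wrist_force: [-39.6, 8.9, 26.8]
```

Stalled against the rail at about 40 N. I'll back off, lift clear and inspect.

```bash
python3 -m inch '[[0,0,0,-0.1,0,0,0.4],[0,0,0,-0.4,0,0,0.4],[0,0,0,-0.4,0,0,0.4],[0,0,0,-0.4,0,-0.5,0.4],[0,0,0,-0.4,0,-1,0.4],[0,0,0,-0.4,0,-1,0.4]]' | sed -n '2p;4p' &&
python3 -m inch '[[0,0,0,-0.5,-0.5,0,0.4],[0,0,0,-1,-1,0,0.4],[0,0,0,-1,-1,0,0.4],[0,0,0,-1,-1,0,0.4]]' | sed -n '2p;4p'&&
python3 -m inch '[[0,0,0,-0.1,-0.5,0,0.4],[0,0,0,-0.1,-1,0,0.4],[0,0,0,-0.1,-1,0,0.4],[0,0,0,-0.1,-1,0,0.4]]' | sed -n '2p;4p'
python3 - <<'E'
from h import *
f=grab('top'); g=grab('scene')
a=cv2.resize(f['pixels'][200:280,310:420],(770,560),interpolation=cv2.INTER_CUBIC)
cv2.imwrite('pics/t7.png',a[:,:,::-1])
b=cv2.resize(g['pixels'][215:300,215:325],(770,595),interpolation=cv2.INTER_CUBIC)
cv2.imwrite('pics/s7.png',b[:,:,::-1])
E
```

```text
position: [0.541, -0.0829, 0.0926]
wrist_force: [0.6, 0.1, 0.1]
position: [0.4619, 0.004, 0.0858]
wrist_force: [0.1, 0.1, -1.1]
position: [0.4603, 0.083, 0.0858]
wrist_force: [0.9, 0.2, -0.6]
```

View pics/t7.png

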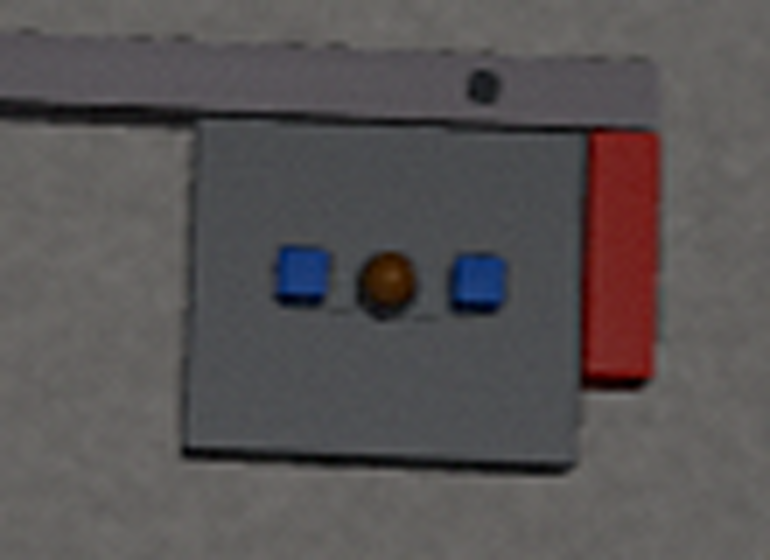

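View pics/s7.png

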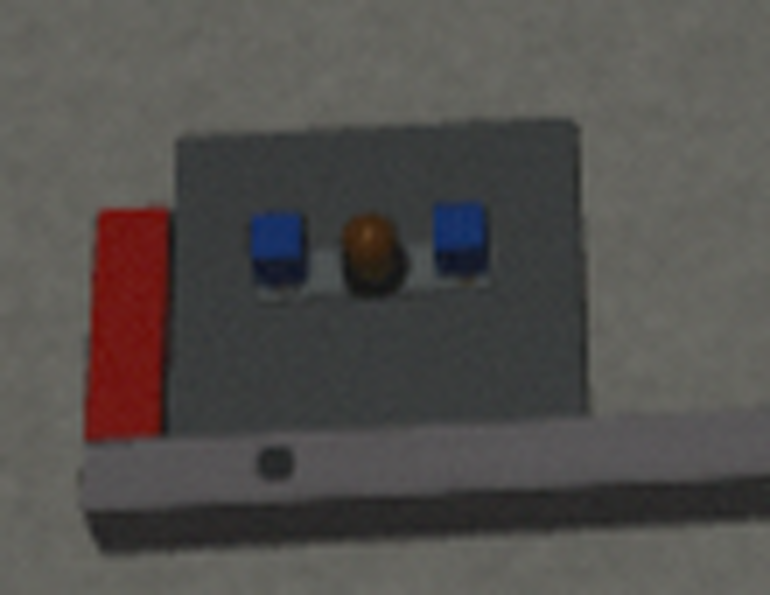

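The top crop shows the board flat against the rail, with its right end at the red stop (585,250). A thin dark line there could be a hair gap, so I'll make one gentle nudge along the rail to be sure.

```bash
python3 -m inch '[[0,0,-0.5236,0.5,0.4,0,0.4],[0,0,-0.5236,1,0.81,0,0.4],[0,0,-0.5236,1,0.81,0,0.4],[0,0,-0.5236,1,0.81,0,0.4],[0,0,-0.5236,1,0.81,0,0.4],[0,0,-0.5236,1,0.81,0,0.4],[0,0,-0.5236,1,0.81,0,0.4]]' |sed -n 2,3p&&
python3 -m inch '[[0,0,-0.5236,0,0,0,0.4],[0,0,-0.5236,0,0,0,0.4],[0,0,-0.5236,0,0,0,0.4],[0,0,-0.5236,0,0,0,0.4],[0,0,-0.5236,0,0,0,0.4],[0,0,-0.5236,0,0,0,0.4],[0,0,-0.5236,0,0,0,0.4]]' |sed -n 2,3p&&
python3 -m inch '[[0,0,0,0,0.5,0,0.4],[0,0,0,0,0.98,0,0.4],[0,0,0,0,0.98,0,0.4],[0,0,0,0,0.98,0,0.4]]' |sed -n 2,3p
```

```text
position: [0.5351, 0.0119, 0.0856]
eef_rot: [180.0, 0.0, 41.2]
position: [0.535, 0.0125, 0.0856]
eef_rot: [180.0, 0.0, 86.2]
position: [0.613, 0.0078, 0.0847]
eef_rot: [-179.9, 0.0, 86.2]
```

```bash
python3 -m inch '[[0,0,0,0,0,0.4,0.4],[0,0,0,0,0,0.8,0.4],[0,0,0,0,0,1,0.4],[0,0,0,0,0,1,0.4]]' | sed -n '2p;4p'&&
python3 -m inch '[[0,0,0,-0.08,0,0,0.4],[0,0,0,-0.16,0,0,0.4],[0,0,0,-0.24,0,0,0.4],[0,0,0,-0.3,0,0,0.4],[0,0,0,-0.3,0,0,0.4]]' | sed -n '2p;4p'&&
python3 -m inch '[[0,0,0,-0.02,0.01,0,0.4],[0,0,0,-0.02,0.01,0,0.4]]' | sed -n '2p;4p'&&
python3 -m inch '[[0,0,0,-0.02,0.01,0,0.4],[0,0,0,-0.02,0.01,0,0.4]]' | sed -n '2p;4p'&&
python3 -m inch '[[0,0,0,-0.02,0.01,0,0.4],[0,0,0,-0.02,0.01,0,0.4]]' | sed -n '2p;4p'
```

```text
position: [0.6109, 0.0084, 0.0034]
wrist_force: [0.3, 0.3, -0.5]
position: [0.6118, -0.0165, 0.0063]
wrist_force: [-0.7, -0.1, -0.8]
position: [0.6123, -0.0173, 0.0057]
wrist_force: [0.1, 0.2, -0.8]
position: [0.613, -0.0189, 0.0057]
wrist_force: [0.3, -0.2, -0.2]
position: [0.6132, -0.0191, 0.0056]
wrist_force: [-2.2, 6.0, 1.7]
```

```bash
python3 -m inch '[[0,0,0,-0.02,0.01,0,0.4],[0,0,0,-0.02,0.01,0,0.4]]' | sed -n '2p;4p'&&
python3 -m inch '[[0,0,0,-0.02,0.01,0,0.4],[0,0,0,-0.02,0.01,0,0.4]]' | sed -n '2p;4p'&&
python3 -m inch '[[0,0,0,0.15,0,0,0.4],[0,0,0,0.4,0,0,0.4],[0,0,0,0.4,0,-0.3,0.4],[0,0,0,0.4,0,-1,0.4],[0,0,0,0.4,0,-1,0.4]]' | sed -n '2p;4p' &&
python3 -m inch '[[0,0,0,0.5,-0.5,0,0.4],[0,0,0,0.8,-1,0,0.4],[0,0,0,0.8,-1,0,0.4],[0,0,0,0.8,-1,0,0.4],[0,0,0,0.8,-1,0,0.4]]'
python3 - <<'E'
from h import *
f=grab('top')
a=cv2.resize(f['pixels'][200:280,310:420],(770,560),interpolation=cv2.INTER_CUBIC)
cv2.imwrite('pics/t8.png',a[:,:,::-1])
E
```

```text
position: [0.6133, -0.0192, 0.0055]
wrist_force: [-6.0, 11.9, 3.8]
position: [0.6135, -0.0192, 0.0055]
wrist_force: [-8.3, 17.8, 6.4]
position: [0.6205, 0.0082, 0.0929]
wrist_force: [0.7, 0.1, 0.5]
time: 23.0
position: [0.5424, 0.0768, 0.0864]
eef_rot: [179.9, 0.0, 86.3]
wrist_force: [1.1, 0.8, -0.4]
opening: 0.06
gripper_force: 0.0
```

View pics/t8.png

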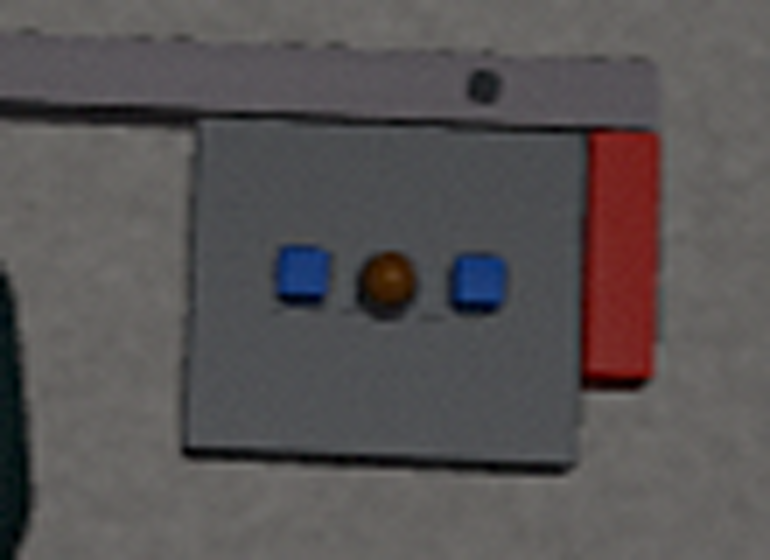

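The final top crop shows the board flush with the rail (edge near y=125) and tight against the red stop (x≈585). The robot is clear, so I'm handing in.

```bash
python3 -c "
from bench import workorder; print(workorder.finish_job())"
```

```text
the job is handed in; nothing more can be done
None
```

The lamp board is docked: its long side is flat against the rail and its short end is against the red stop, the bystanders were left alone, and the job was handed in at about 23 s with the robot clear (no verdict was returned).

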